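Refit the vacuum packer's seal bar and hold it down for the thumbscrews

TASK

The bench vacuum packer's seal bar has been cleaned and goes back in. First make the machine safe: press the red stop key and let it up, then the blue service key and let it up, leaving the green start key alone; after that pick up the aluminium seal bar, set it over the two pins of the sprung lift beam in the open chamber and press it straight down with a steady force of about 12 N, well short of the beam's bottom stop, so that a colleague can run in the two thumbscrews at its ends. Finish while still holding the bar pressed down like that; leave the tub, jar and tape around it where they are.

Things in the scene. Friction and masses are not known exactly. Their poses are not given: they have to be found in the camera images.
- vac_packer: low stainless bench vacuum packer, fixed: 240 (x) x 320 (y) x 95 mm high, clear lid standing open at its back (top 0.29 m up). Origin: centre of its underside on the worktop; x points to its back (lid), y to its left, z up. Along its front edge a 52 mm deep flat console, top 95 mm up: display at the left, then three keys from the middle to the right: green, red, blue
- stop_key_top (a point): top centre of the red stop key cap (24 x 28 mm, proud of the console by 8 mm); z points up; keys are 60 mm apart
- service_key_top (a point): top centre of the blue service key cap (24 x 28 mm, proud of the console by 8 mm); z points up; the rightmost key
- start_key_top (a point): top centre of the green start key cap (24 x 28 mm, proud of the console by 8 mm); z points up; not to be pressed
- stop_key (a joint): travel of the red stop key: 0 up, 0.004 m fully down; springs back; starts to move at 1.5 N, fully down at 5 N
- service_key (a joint): travel of the blue service key: 0 up, 0.004 m fully down; springs back; starts to move at 1.5 N, fully down at 5 N
- start_key (a joint): travel of the green start key: 0 up, 0.004 m fully down; springs back; starts to move at 1.5 N, fully down at 5 N
- lift_beam: black beam in the chamber, parallel to the console, 18 (x) x 190 (y) x 17 mm, guided up and down on springs. Origin: centre of its top face, 85 mm above the worktop when up, 18 mm in front of the packer's centre; y along it, z up. On its top two upright brass pins at y = +0.070 and -0.070: 9 mm thick, 14 mm high, the upper 6 mm tapering to 3.6 mm
- lift_travel (a joint): how far the lift beam is pressed down: 0 up, 0.016 m at its bottom stop. The springs push up with 5 N at 0 (the resting bar alone does not sink it) and 1 N more per mm: 8 N at 3 mm, 12 N at 7 mm, 17 N at 12 mm
- seal_bar: aluminium bar, black end caps, tan tape along its top: 24 (x) x 220 (y) x 40 mm (z), about 0.35 kg, upright on the worktop left of the packer, roughly square to the lift beam. Origin: centre of its underside; y along it. In its underside two pockets at y = +0.070 and -0.070, 12 (x) x 15 (y) mm, 18 mm deep, for the pins; seated, its underside lies on the beam's top. Either way round fits
- chamber_floor (a point): centre of the floor of the packer's open chamber, 50 mm above the worktop; the chamber is 166 (x) x 284 (y) mm, its rim 95 mm above the worktop
- screw_left (a point): inner tip of the left brass thumbscrew, 98 mm above the worktop, in a fixed steel bracket beyond the left end of the lift beam (bracket top 108 mm up; the inner faces of the two brackets are 234 mm apart). The bar's end slots (10 mm high), 20 mm above its underside, are level with the screws when the beam is pressed 7 mm down
- screw_right (a point): the same at the right end
- clear_tub: take-away tub of food, 93 x 119 x 46 mm, right of the packer; leave alone
- spice_jar: square spice jar with red lid, 69 x 70 x 173 mm, right of the packer; leave alone
- date_tape: roll of tan tape lying flat, 104 mm wide, 25 mm high, at the left; leave alone

How it is judged:
By the outcome, as a careful person would: the job done as asked, in the order asked, and still so for the second after the job is handed in, while the arm keeps its last pose, push and grip.
It also fails if it takes over 64 s, if anything falls off the work surface, if the arm or the gripper's body presses on something with over 40 N, if the wrist force passes 120 N, or if a joint passes its speed limit or range.

ROBOT

A 7-joint arm with a two-finger parallel gripper is mounted at the origin on a cart in front of the work surface, level with it; the furniture and walls round the work are solid. World frame = base frame: x ahead of the robot, y to its left, z up, the work surface at z = 0. Lengths are in m, angles in rad, forces in N, time in s.
With the tool pointing down it reaches from about 0.425 to 0.875 m from the base axis. Payload 4.7 kg.
Tool frame: the origin (TCP) lies midway between the tips of the shut fingers; the grasp point (between the pads) lies 19 mm behind it; z points along the fingers, y is the line along which they close (so a half turn about z gives the same grasp; the last joint's range is limited). The gripper opens to 87 mm and grips with 3 to 60 N. Pads are 19 mm wide; open, the fingers measure 117 mm over their backs; the gripper's body (75 mm by 190 mm) begins 51 mm behind the grasp point.
Start: joints at [1.116, 0.321, -0.07, 1.45, 0.023, 1.371, -0.057], TCP at [0.294, -0.58, 0.195] pointing down, gripper open.
Joint ranges: [-2.86, 2.86], [-0.3, 2.09], [-1.38, 1.24], [0.06, 2.45], [-1.56, 4.7], [0.09, 2.05], [-2.69, 2.69]. Speed limits (rad/s): [2.57, 2.57, 3.14, 3.14, 3.14, 3.14, 3.14].

INTERFACE

Orientations are given as a rotation vector (axis times angle).
In Python, from bench import monitor, cams, workorder gives the robot as it stands.
- The arm moves only by the tool move_arm, never from a script. Its arguments are lists of equal length, an entry for each row: "slide": the shift along the tool's x, y, z in cm, a list of three; "roll": the turn about the tool's z in rad. In form: {"slide": [[dx, dy, dz], ...], "roll": [roll, ...]}. A call has 1 to 20 rows; each row is the pose to reach, as a shift and turn from the pose commanded when the call began, along the tool's axes at that moment; what a row does not reach only later rows make up. A row lasts 1/10 s, in which the tool goes at most 50 mm and 8.59 degrees, less where a joint would pass 70% of its speed; a pose out of reach is approached as far as the arm can. A call with a gripper value outside its range is refused whole. "gripper" is the finger opening in cm, from 0 to 8.7, set as the call begins (left out, the last holds). The fingers move at their own pace and stop on an object; "squeeze" is the grip in N (left out, the last holds). Time passes only in rows, so rows that repeat a pose let the fingers close. It gives the time, the measured TCP pose, the force, the opening and the grip force at its end, in the units of the state.
- monitor.get_state(): the state, without advancing time (a new reading comes with each control period).
- cams.get_image(name): name is "scene" or "top" or "wrist"; returns the picture (384x512x3 uint8, red, green, blue); there is no depth.
- cams.get_calibration(name): a dict with "mtx" (3x3 intrinsics, pixels), "R" (3x3) and "t" (3): a world point X has camera coordinates R X + t. Camera axes: x right, y down, z forward; pixel columns grow to the right and rows downward; lengths in m; the calibration is good to about 2 mm. A picture is of the moment at which its call begins: read the wrist's pose just before it. get_calibration takes no time and is no camera call; for the wrist camera it gives the pose at the moment of the call.
- workorder.close_job(): hands the job in; it is judged then, once.
The state is a dict: "time": time; "joint_positions": joint angles; "qd": joint speeds; "joint_torque": joint torques, N m; "position": TCP position; "tool_rot": TCP orientation; "ft_force": force on the tool from outside, world axes, zero at the start; "torque": the same for the moment, N m; "grip_width": opening from 0.0 (shut) to 1.0 (fully open); "grip_force": force on a finger pad.
Only numpy, scipy, OpenCV 4.12 (cv2) and the standard library are available. Lean on these libraries where they do the work, as an engineer would, in place of code of your own. Each camera call takes 0.05 s, during which the arm holds its last target. There are 200 camera calls.

## Working session

There is one attempt and no reset: what is moved stays moved. The work goes in short steps, Python scripts to look and compute and a tool call to move; the robot and the scene stay as the last step left them, time stands still between calls to the robot, and variables do not carry over. Pictures are saved under pics/ and viewed, at most 10 in all, crops included, and the job is handed in when it is done.

Besides the shell and the picture viewer there is one more tool, called after "Emit:" by a JSON object that holds its "method" and its "body", one argument or row to a line. move_arm: Moves the arm, as the interface text tells. Its arguments: {"type":"object","properties":{"slide":{"type":"array","items":{"type":"array","items":{"type":"number"}}},"roll":{"type":"array","items":{"type":"number"}},"gripper":{"type":"number"},"squeeze":{"type":"number"}},"required":["slide","roll"]}

```bash
mkdir -p pics; ls; python3 - <<'E'
from bench import monitor,cams,workorder
import cv2,numpy as np
np.set_printoptions(precision=4,suppress=True)
s=monitor.get_state();print(s)
for n in("scene","top"):
    c=cams.get_calibration(n);print(n,c['mtx'],c['R'],c['t'],-c['R'].T@c['t'])
    cv2.imwrite(f'pics/{n}0.png',cams.get_image(n)[:,:,::-1])
E
```

```text
pics
{'time': 0.0, 'joint_positions': array([ 1.1161,  0.3218, -0.0701,  1.4517,  0.0226,  1.3708, -0.0569]), 'qd': array([ 0.0005, -0.0006, -0.0003,  0.0019,  0.0004,  0.0001, -0.0003]), 'joint_torque': array([ -0.0007, -49.129 ,  -0.405 , -31.2527,  -0.0642,   0.0439,
         0.0002]), 'position': array([ 0.2933, -0.5794,  0.1943]), 'tool_rot': array([-3.0539, -0.7292,  0.0009]), 'ft_force': array([-0.1846, -0.6893, -0.9514]), 'torque': array([0.0185, 0.0043, 0.0019]), 'grip_force': 0.0, 'grip_width': 1.0022750308110937}
scene [[473.4068   0.     260.3346]
 [  0.     473.4068 197.7899]
 [  0.       0.       1.    ]] [[ 0.4724 -0.8814 -0.0095]
 [-0.6305 -0.3303 -0.7024]
 [ 0.6159  0.3378 -0.7117]] [-0.2807  0.4156  1.4468] [-0.4965 -0.5989  1.319 ]
top [[466.9297   0.     249.9788]
 [  0.     466.9297 185.8953]
 [  0.       0.       1.    ]] [[-0.1688 -0.9856 -0.0058]
 [-0.9362  0.1622 -0.3118]
 [ 0.3083 -0.0472 -0.9501]] [0.0724 0.5196 1.5978] [0.0062 0.0625 1.6806]
```

View pics/top0.png

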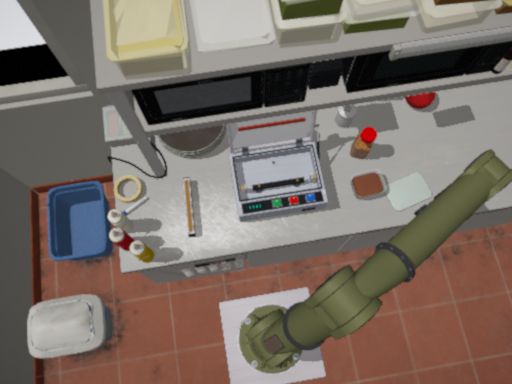

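View pics/scene0.png

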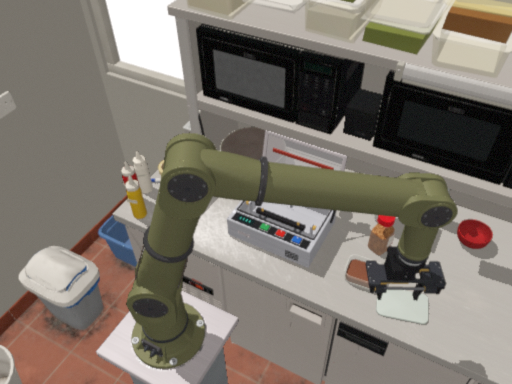

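The top view shows the packer at about (232–325, 140–215), with keys green (277,203), red (294,200) and blue (311,198). The seal bar runs from (188,178) to (192,235), and the lift beam is near (278,183). The scene view shows the keys at (265,227), (281,234) and (297,241). Next I'll measure these.

```bash
cat > h.py <<'E'
from bench import monitor,cams,workorder
import cv2,numpy as np
from scipy.spatial.transform import Rotation as Ro
np.set_printoptions(precision=4,suppress=True)
def ray(c,uv,z):
    d=c['R'].T@np.linalg.inv(c['mtx'])@np.array([uv[0],uv[1],1.]);o=-c['R'].T@c['t']
    return o+d*(z-o[2])/d[2]
def tri(c1,p1,c2,p2):
    P=[c['mtx']@np.c_[c['R'],c['t']] for c in(c1,c2)]
    X=cv2.triangulatePoints(P[0],P[1],np.array(p1,float).reshape(2,1),np.array(p2,float).reshape(2,1));return (X[:3]/X[3]).ravel()
def blobs(m,amin=20):
    n,l,st,ce=cv2.connectedComponentsWithStats(m.astype(np.uint8));return [(ce[i],st[i]) for i in range(1,n) if st[i,4]>=amin]
def hsv(im):return cv2.cvtColor(im,cv2.COLOR_RGB2HSV)
def keymasks(im):
    h=hsv(im).astype(int);H,S,V=h[...,0],h[...,1],h[...,2];k=(S>130)&(V>90)
    return {'g':k&(H>45)&(H<85),'r':k&((H<8)|(H>172)),'b':k&(H>95)&(H<125)}
def tool(dw): # world shift -> tool axes cm
    s=monitor.get_state();return Ro.from_rotvec(s['tool_rot']).inv().apply(dw)*100
E
python3 - <<'E'
from h import *
res={}
for n,box in(("top",(225,190,330,215)),("scene",(250,215,315,255))):
    c=cams.get_calibration(n);im=cams.get_image(n)
    for k,m in keymasks(im).items():
        mm=np.zeros_like(m);x0,y0,x1,y1=box;mm[y0:y1,x0:x1]=m[y0:y1,x0:x1]
        for ce,st in blobs(mm,8):
            print(n,k,ce,st,ray(c,ce,.103)); res[n,k]=(c,ce)
    if n=="top":
        crop=im[130:250,170:335]; cv2.imwrite('pics/crop1.png',cv2.resize(crop,None,fx=4.8,fy=4.8,interpolation=cv2.INTER_CUBIC)[:,:,::-1])
for k in'grb':print(k,tri(*res['top',k],*res['scene',k]))
E
```

```text
top g [277.0682 202.5227] [273 199   9   7  44] [ 0.4411 -0.0993  0.103 ]
top r [293.6296 199.7778] [290 196   9   8  54] [ 0.4411 -0.1586  0.103 ]
top b [310.3529 197.1765] [306 194   9   7  51] [ 0.4404 -0.2185  0.103 ]
scene g [264.3235 226.6176] [261 224   8   6  34] [ 0.4406 -0.0989  0.103 ]
scene r [279.9778 232.8667] [276 230   9   7  45] [ 0.4404 -0.1585  0.103 ]
scene b [296.0667 239.3778] [292 236   9   8  45] [ 0.4399 -0.2183  0.103 ]
g [ 0.4409 -0.0991  0.1029]
r [ 0.441  -0.1585  0.1025]
b [ 0.4403 -0.2184  0.1028]
```

View pics/crop1.png

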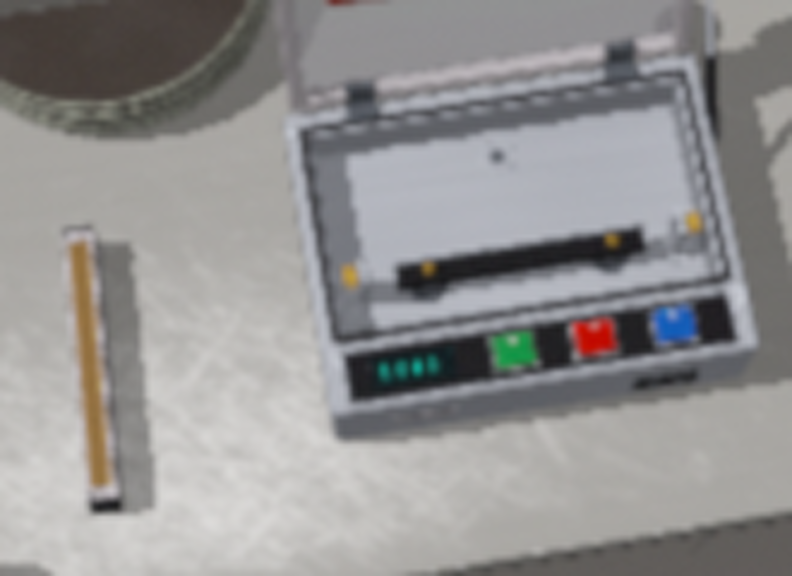

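The crop shows the bar at crop columns 65–120 and rows 228–512. The pins are at crop (430,268) and (613,240), and the brass screws at (349,276) and (694,222). The triangulated key heights come out at 0.103 and their spacing at 60 mm, both as specified. Next are the bar, the pins and the screws.

```bash
python3 - <<'E'
from h import *
T=cams.get_calibration("top");im=cams.get_image("top");h=hsv(im).astype(int)
m=(h[...,0]>12)&(h[...,0]<32)&(h[...,1]>110)&(h[...,2]>80)
mm=np.zeros_like(m);mm[170:245,180:335]=m[170:245,180:335]
for ce,st in blobs(mm,2):
    print(ce,st,'z.099',ray(T,ce,.099),'z.098',ray(T,ce,.098))
m2=np.zeros_like(m);m2[175:240,180:200]=m[175:240,180:200]
pts=np.argwhere(m2)[:,::-1].astype(float)
W=np.array([ray(T,p,.04)[:2] for p in pts]);c=W.mean(0);u=np.linalg.svd(W-c)[2][0];pr=(W-c)@u
print('bar tape centroid',c,'dir deg',np.degrees(np.arctan2(u[1],u[0])),'extent',pr.min(),pr.max(),'mid',c+u*(pr.min()+pr.max())/2)
# dark end caps
for p in[(186.5,178.5),(192,235)]:print(ray(T,p,.04))
print('tape/bottle', [ray(T,p,.025)for p in[(128,188)]], 'lid hinge',ray(T,(300,142),.095),[ray(T,p,.29) for p in[(232,122),(318,112)]])
s=monitor.get_state();print(s['position'],'to red',tool(np.array([.441,-.1587,.18])-s['position']))
E
```

```text
[314.125 175.875] [313 175   3   3   8] z.099 [ 0.5173 -0.2492  0.099 ] z.098 [ 0.5176 -0.2494  0.098 ]
[297.  179.5] [296 179   3   2   6] z.099 [ 0.5143 -0.186   0.099 ] z.098 [ 0.5146 -0.1861  0.098 ]
[188.1029 205.5441] [185 181   7  50 136] z.099 [0.4847 0.2108 0.099 ] z.098 [0.485  0.2109 0.098 ]
[258.8 185.4] [258 185   3   2   5] z.099 [ 0.5158 -0.0474  0.099 ] z.098 [ 0.5161 -0.0475  0.098 ]
[242.5 187. ] [242 186   2   3   6] z.099 [0.5198 0.0109 0.099 ] z.098 [0.5201 0.0108 0.098 ]
bar tape centroid [0.5031 0.2163] dir deg 177.79815043771762 extent -0.09530307837012915 0.09278559043494217 mid [0.5044 0.2162]
[0.6073 0.2088 0.04  ]
[0.3916 0.2165 0.04  ]
tape/bottle [array([0.6129, 0.4302, 0.025 ])] lid hinge [ 0.6569 -0.2267  0.095 ] [array([0.685 , 0.0143, 0.29  ]), array([ 0.6722, -0.2713,  0.29  ])]
[ 0.2935 -0.5797  0.1948] to red [ 32.1767 -30.888    1.5087]
```

Emit:
{"method": "move_arm", "body": {
  "slide": [
    [16,-15.4,0],
    [32.2,-30.9,0],
    [32.2,-30.9,0],
    [32.2,-30.9,0],
    [32.2,-30.9,0],
    [32.2,-30.9,0],
    [32.2,-30.9,0],
    [32.2,-30.9,0],
    [32.2,-30.9,0],
    [32.2,-30.9,0],
    [32.2,-30.9,1.5],
    [32.2,-30.9,4],
    [32.2,-30.9,4],
    [32.2,-30.9,4]
  ],
  "roll": [-0.2,-0.4,-0.6,-0.8,-1.0,-1.1,-1.1,-1.1,-1.1,-1.1,-1.1,-1.1,-1.1,-1.1],
  "gripper": 0,
  "squeeze": 10
}}

```text
time: 1.65
position: [0.441, -0.159, 0.1555]
tool_rot: [-2.224, -2.218, 0.001]
ft_force: [0.4, -0.1, 0.6]
grip_width: 0.005
grip_force: 0.0
```

```bash
python3 - <<'E'
from h import *
c=cams.get_calibration("wrist");im=cams.get_image("wrist");np.save('w1.npy',im)
print(c['R'],-c['R'].T@c['t'],c['mtx'][0])
cv2.imwrite('pics/w1.png',im[:,:,::-1])
E
```

```text
[[ 1.     -0.0026 -0.0004]
 [-0.0024 -0.9644  0.2645]
 [-0.0011 -0.2645 -0.9644]] [ 0.4419 -0.0868  0.3452] [324.2828   0.     258.3374]
```

View pics/w1.png

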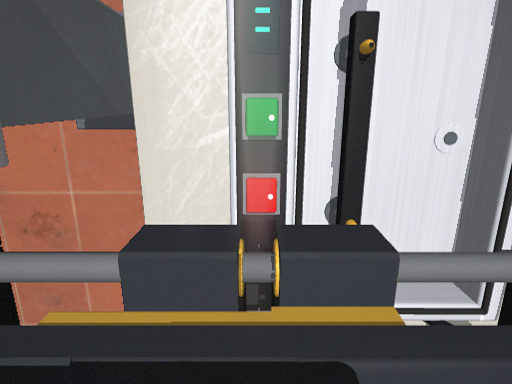

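The wrist view shows the green key at (262,117), the red at (261,195) and one full pin at (367,47). The closed fingers hide the second pin at (350,225). I'll ray-cast these as a check.

```bash
python3 - <<'E'
from h import *
c=cams.get_calibration("wrist");im=np.load('w1.npy')
k=keymasks(im)
for n in'gr':
    for ce,st in blobs(k[n][:230]*1,200):print(n,ce,st,ray(c,ce,.103))
h=hsv(im).astype(int);m=(h[...,0]>12)&(h[...,0]<32)&(h[...,1]>110)&(h[...,2]>60)
for ce,st in blobs(m[:235]*1,10):print(ce,st,ray(c,ce,.092))
# TCP projection
for P in[(.441,-.159,.1555),(.441,-.159,.103)]:
    q=c['mtx']@(c['R']@np.array(P)+c['t']);print(q[:2]/q[2])
# beam edges rows
g=cv2.cvtColor(im,cv2.COLOR_RGB2GRAY)
for r in(70,100,150,190):
    x=np.where(g[r,330:390]<50)[0]+330;print(r,x.min(),x.max(),[ray(c,(q,r),.085) for q in(x.min()-.5,x.max()+.5)])
E
```

```text
g [271.4115 111.1372] [258  99  20  36 226] [ 0.4521 -0.0948  0.103 ]
r [ 37.7525 160.8059] [   0  122   68   69 1628] [ 0.2752 -0.131   0.103 ]
r [101.9406 158.9768] [  64  129   77   62 2288] [ 0.324  -0.1297  0.103 ]
r [261.1828 194.5505] [247 178  30  35 990] [ 0.4446 -0.1581  0.103 ]
r [ 36.0038 211.1511] [   0  194   76   36 1582] [ 0.2664 -0.1713  0.103 ]
r [107.5132 211.2637] [  75  194   69   36 1479] [ 0.323  -0.1715  0.103 ]
[366.3765  46.4235] [359  39  16  16 170] [ 0.5209 -0.0497  0.092 ]
[350.4528 221.9811] [345 219  12   6  53] [ 0.5193 -0.1854  0.092 ]
[256.2527 219.5733]
[256.6002 195.6486]
70 346 373 [array([ 0.5087, -0.0652,  0.085 ]), array([ 0.5299, -0.0653,  0.085 ])]
100 344 370 [array([ 0.5087, -0.0871,  0.085 ]), array([ 0.5296, -0.0872,  0.085 ])]
150 341 365 [array([ 0.5088, -0.1261,  0.085 ]), array([ 0.529 , -0.1261,  0.085 ])]
190 338 362 [array([ 0.5085, -0.1596,  0.085 ]), array([ 0.5294, -0.1597,  0.085 ])]
```

Emit:
{"method": "move_arm", "body": {
  "slide": [
    [0,0,2.5],
    [0,0,4.5],
    [0,0,5.0],
    [0,0,5.2],
    [0,0,5.4],
    [0,0,5.5],
    [0,0,5.55],
    [0,0,5.55]
  ],
  "roll": [0,0,0,0,0,0,0,0]
}}

```text
time: 2.5
position: [0.4416, -0.1589, 0.1003]
tool_rot: [2.223, 2.219, 0.0]
ft_force: [0.2, -1.0, -0.2]
grip_width: 0.006
grip_force: 0.0
```

Emit:
{"method": "move_arm", "body": {
  "slide": [
    [0,0,0.1],
    [0,0,0.2],
    [0,0,0.2]
  ],
  "roll": [0,0,0]
}}

```text
time: 2.8
position: [0.4412, -0.1587, 0.0977]
tool_rot: [-2.223, -2.219, 0.0]
ft_force: [0.1, 0.1, 0.2]
grip_width: 0.01
grip_force: 0.0
```

```bash
python3 - <<'E'
from h import *
s=monitor.get_state();print(s['position'],s['ft_force'],s['joint_torque'])
im=cams.get_image("wrist");c=cams.get_calibration("wrist");cv2.imwrite('pics/w2.png',im[:,:,::-1])
for ce,st in blobs(keymasks(im)['r']&(np.indices(im.shape[:2])[1]>200),50):print(ce,st)
E
```

```text
[ 0.4412 -0.1587  0.0977] [0.0505 0.0873 0.1617] [ -0.0063 -27.5362  -0.4319 -28.7676  -0.0423   0.0351  -0.0039]
[261.6092 210.7793] [242 200  40  32 870]
```

View pics/w2.png

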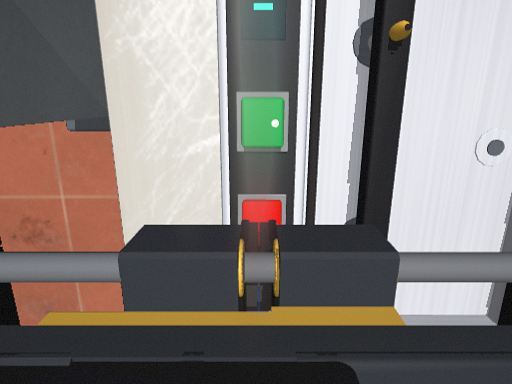

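The fingers now stand over the red key, with contact expected near (260,225), but no force shows yet. I'll continue in small steps.

Emit:
{"method": "move_arm", "body": {
  "slide": [
    [0,0,0.1],
    [0,0,0.1]
  ],
  "roll": [0,0]
}}

```text
time: 3.05
position: [0.4412, -0.1587, 0.0967]
tool_rot: [-2.223, -2.219, 0.0]
ft_force: [-0.1, -0.2, -0.2]
grip_width: 0.005
grip_force: 0.0
```

Emit:
{"method": "move_arm", "body": {
  "slide": [
    [0,0,0.1],
    [0,0,0.1]
  ],
  "roll": [0,0]
}}

```text
time: 3.25
position: [0.4412, -0.1587, 0.0957]
tool_rot: [-2.224, -2.219, 0.0]
ft_force: [0.5, -0.1, -0.1]
grip_width: 0.003
grip_force: 0.0
```

Emit:
{"method": "move_arm", "body": {
  "slide": [
    [0,0,0.1],
    [0,0,0.1]
  ],
  "roll": [0,0]
}}

```text
time: 3.45
position: [0.4412, -0.1588, 0.0947]
tool_rot: [-2.224, -2.219, 0.0]
ft_force: [-0.2, 1.2, 0.4]
grip_width: 0.006
grip_force: 0.0
```

```bash
python3 - <<'E'
from h import *
s=monitor.get_state();print(s['position'],s['ft_force'],s['joint_torque'])
c=cams.get_calibration("wrist");im=cams.get_image("wrist")
for n in'gr':
  for ce,st in blobs(keymasks(im)[n]&(np.indices(im.shape[:2])[1]>200),50):print(n,ce,st)
q=c['mtx']@(c['R']@s['position']+c['t']);print('tcp px',q[:2]/q[2])
for P in[(.441,-.0987,.103),(.441,-.1586,.103),(.441,-.1586,.099),(.441,-.1466,.103),(.441,-.1466,.099)]:
    q=c['mtx']@(c['R']@np.array(P)+c['t']);print(P,q[:2]/q[2])
a=cv2.resize(im[70:270,190:330],None,fx=3,fy=3)
sc=cams.get_image("scene");b=cv2.resize(sc[190:290,240:340],(600,600),interpolation=cv2.INTER_CUBIC)[:,:380]
cv2.imwrite('pics/w3.png',np.hstack([a,b])[:,:800,::-1])
E
```

```text
[ 0.4412 -0.1588  0.0947] [-0.2082  1.2417  0.4047] [ -0.0076 -27.6142  -0.4767 -28.667   -0.0427   0.0353  -0.0037]
g [265.6046 121.8566] [ 246   98   38   50 1639]
r [261.8955 211.4109] [242 201  40  32 842]
tcp px [257.2738 220.2889]
(0.441, -0.0987, 0.103) [256.4936 123.0756]
(0.441, -0.1586, 0.103) [256.8651 224.9883]
(0.441, -0.1586, 0.099) [256.8933 222.5519]
(0.441, -0.1466, 0.103) [256.7956 205.9286]
(0.441, -0.1466, 0.099) [256.8257 203.8299]
```

View pics/w3.png

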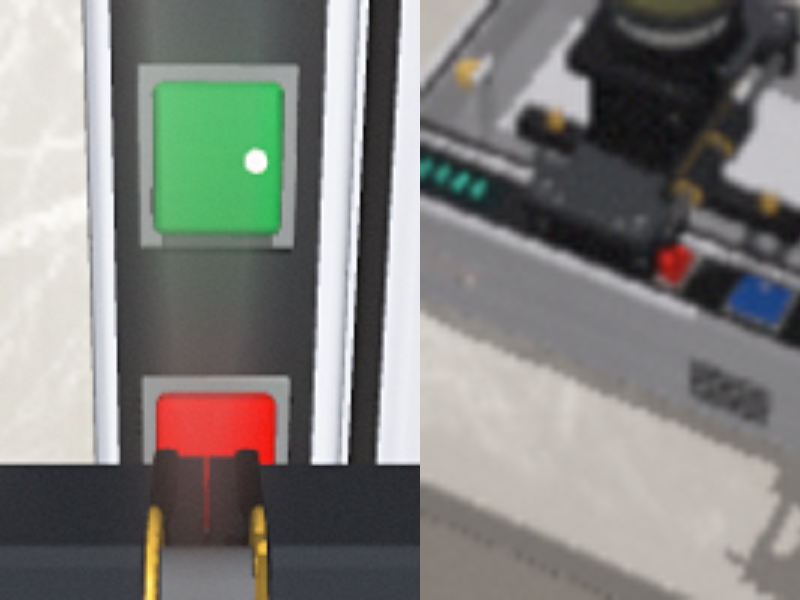

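The red sliver in the slit between the fingers shows the tip is over the red key at about (259,220). Neither the joint torques nor the wrist force show contact. I'll keep descending gently.

Emit:
{"method": "move_arm", "body": {
  "slide": [
    [0,0,0.1],
    [0,0,0.1]
  ],
  "roll": [0,0]
}}

```text
time: 3.75
position: [0.4412, -0.1587, 0.0937]
tool_rot: [-2.224, -2.219, 0.0]
ft_force: [0.4, 0.2, 0.1]
grip_width: 0.002
grip_force: 0.0
```

Emit:
{"method": "move_arm", "body": {
  "slide": [
    [0,0,0.1],
    [0,0,0.1]
  ],
  "roll": [0,0]
}}

```text
time: 3.95
position: [0.4412, -0.1587, 0.0927]
tool_rot: [-2.224, -2.219, 0.0]
ft_force: [0.1, 0.3, -0.3]
grip_width: 0.006
grip_force: 0.0
```

Emit:
{"method": "move_arm", "body": {
  "slide": [
    [0,0,0.1],
    [0,0,0.2],
    [0,0,0.2]
  ],
  "roll": [0,0,0]
}}

```text
time: 4.25
position: [0.4412, -0.1587, 0.0907]
tool_rot: [-2.223, -2.219, 0.0]
ft_force: [0.0, -0.2, 1.1]
grip_width: 0.006
grip_force: 0.0
```

```bash
python3 - <<'E'
from h import *
s=monitor.get_state();print(s['position'],s['ft_force'])
c=cams.get_calibration("wrist");im=cams.get_image("wrist")
R=Ro.from_rotvec(s['tool_rot']).as_matrix();print(R)
def pr(P):
    q=c['mtx']@(c['R']@P+c['t']);return q[:2]/q[2]
for dy in(0,.0095):
  for dz in(0,.01,.02,.03):print(dy,dz,pr(s['position']+[0,dy,dz]))
T=cams.get_calibration("top");it=cams.get_image("top")
for P in(s['position'],[.441,-.1586,.103]):
    q=T['mtx']@(T['R']@np.array(P)+T['t']);print('top',q[:2]/q[2])
a=cv2.resize(im[185:285,210:310],(600,600),interpolation=cv2.INTER_CUBIC)
np.save('w4.npy',im)
# row profile at the finger: red visibility
k=keymasks(im)['r'];print([(x,np.where(k[190:,x])[0].min()+190,np.where(k[190:,x])[0].max()+190) for x in(244,247,250,255,259,264,270,275,279) if k[190:,x].any()])
g=blobs(keymasks(im)['g'],100);print(g)
cv2.imwrite('pics/w4.png',a[:,:,::-1])
E
```

```text
[ 0.4412 -0.1587  0.0907] [ 0.0471 -0.2024  1.0715]
[[ 0.002   1.     -0.0003]
 [ 1.     -0.002   0.0001]
 [ 0.0001 -0.0003 -1.    ]]
0 0 [257.2862 220.2487]
0 0.01 [257.2332 226.2752]
0 0.02 [257.1746 232.9376]
0 0.03 [257.1094 240.342 ]
0.0095 0 [257.239  205.7559]
0.0095 0.01 [257.1829 211.1263]
0.0095 0.02 [257.1207 217.0713]
0.0095 0.03 [257.0516 223.6883]
top [293.3698 200.7328]
top [293.6366 199.8022]
[(244, np.int64(203), np.int64(219)), (247, np.int64(203), np.int64(219)), (250, np.int64(203), np.int64(221)), (255, np.int64(203), np.int64(221)), (259, np.int64(203), np.int64(247)), (264, np.int64(203), np.int64(221)), (270, np.int64(203), np.int64(219)), (275, np.int64(203), np.int64(220)), (279, np.int64(204), np.int64(224))]
[(array([265.575 , 122.1478]), array([ 244,   98,   41,   51, 1739], dtype=int32))]
```

View pics/w4.png

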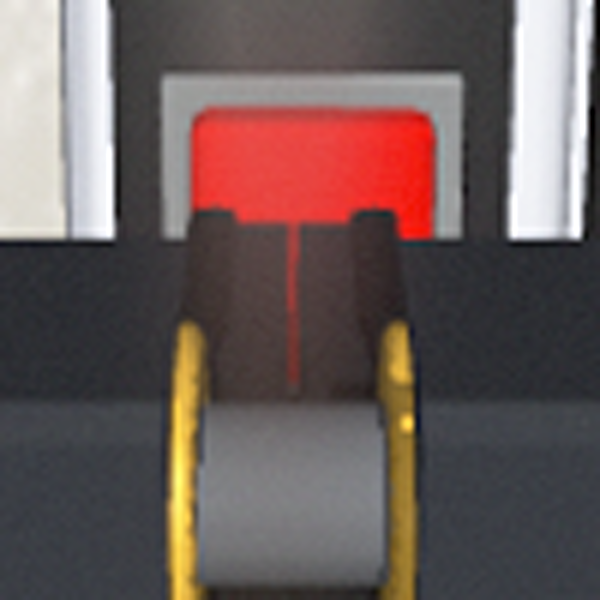

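The red cap's far edge is at (262,203) and the finger ends at row 221. That puts the real fingertips noticeably above the nominal TCP, so they still hover over the cap. I'll keep feeling downward.

Emit:
{"method": "move_arm", "body": {
  "slide": [
    [0.0,0.1,0.1],
    [0.0,0.1,0.2],
    [0.0,0.1,0.3],
    [0.0,0.1,0.3]
  ],
  "roll": [0,0,0,0]
}}

```text
time: 4.75
position: [0.4421, -0.1587, 0.0876]
tool_rot: [-2.223, -2.219, 0.0]
ft_force: [0.3, 0.6, -0.1]
grip_width: 0.006
grip_force: 0.0
```

Emit:
{"method": "move_arm", "body": {
  "slide": [
    [0,0,0.1],
    [0,0,0.2],
    [0,0,0.2]
  ],
  "roll": [0,0,0]
}}

```text
time: 5.05
position: [0.4422, -0.1587, 0.0857]
tool_rot: [-2.223, -2.219, 0.0]
ft_force: [-0.6, -0.2, -1.1]
grip_width: 0.003
grip_force: 0.0
```

Emit:
{"method": "move_arm", "body": {
  "slide": [
    [0,0,0.1],
    [0,0,0.2],
    [0,0,0.2]
  ],
  "roll": [0,0,0]
}}

```text
time: 5.35
position: [0.4422, -0.1587, 0.0837]
tool_rot: [-2.223, -2.219, 0.0]
ft_force: [-0.6, -0.1, 0.7]
grip_width: 0.009
grip_force: 0.0
```

Emit:
{"method": "move_arm", "body": {
  "slide": [
    [0,0,0.1],
    [0,0,0.2],
    [0,0,0.2]
  ],
  "roll": [0,0,0]
}}

```text
time: 5.65
position: [0.4422, -0.1587, 0.0817]
tool_rot: [-2.223, -2.219, 0.0]
ft_force: [1.2, -0.4, -0.3]
grip_width: 0.008
grip_force: 0.0
```

```bash
python3 - <<'E'
from h import *
s=monitor.get_state();print(s['position'],s['ft_force'])
c=cams.get_calibration("wrist");im=cams.get_image("wrist")
k=keymasks(im)['r'];print([(x,np.where(k[190:,x])[0].min()+190,np.where(k[190:,x])[0].max()+190) for x in(244,247,250,255,259,264,270,275,279) if k[190:,x].any()])
for z in(.103,.099):
    for y in (-.1446,-.1726):
        q=c['mtx']@(c['R']@np.array([.443,y,z])+c['t']);print(z,y,q[:2]/q[2])
E
```

```text
[ 0.4422 -0.1587  0.0817] [ 1.1749 -0.3595 -0.2619]
[(244, np.int64(208), np.int64(219)), (247, np.int64(208), np.int64(219)), (250, np.int64(208), np.int64(221)), (255, np.int64(208), np.int64(221)), (259, np.int64(208), np.int64(250)), (264, np.int64(208), np.int64(221)), (270, np.int64(208), np.int64(219)), (275, np.int64(208), np.int64(220)), (279, np.int64(209), np.int64(224))]
0.103 -0.1446 [258.5525 209.9609]
0.103 -0.1726 [258.6519 256.4   ]
0.099 -0.1446 [258.5479 207.6254]
0.099 -0.1726 [258.6454 253.2087]
```

Emit:
{"method": "move_arm", "body": {
  "slide": [
    [0,0,0.1],
    [0,0,0.2],
    [0,0,0.3],
    [0,0,0.3]
  ],
  "roll": [0,0,0,0]
}}

```text
time: 6.1
position: [0.4422, -0.1587, 0.0786]
tool_rot: [-2.223, -2.219, 0.0]
ft_force: [0.2, 0.0, 0.8]
grip_width: 0.009
grip_force: 0.0
```

Emit:
{"method": "move_arm", "body": {
  "slide": [
    [0,0,0.1],
    [0,0,0.1]
  ],
  "roll": [0,0]
}}

```text
time: 6.3
position: [0.4422, -0.1587, 0.0777]
tool_rot: [-2.223, -2.219, 0.0]
ft_force: [-0.3, 0.2, -0.4]
grip_width: 0.004
grip_force: 0.0
```

Emit:
{"method": "move_arm", "body": {
  "slide": [
    [0,0,0.1],
    [0,0,0.1]
  ],
  "roll": [0,0]
}}

```text
time: 6.5
position: [0.4422, -0.1588, 0.0767]
tool_rot: [-2.224, -2.219, 0.0]
ft_force: [-0.5, -0.1, 0.2]
grip_width: 0.007
grip_force: 0.0
```

Emit:
{"method": "move_arm", "body": {
  "slide": [
    [0,0,0.1],
    [0,0,0.1]
  ],
  "roll": [0,0]
}}

```text
time: 6.7
position: [0.4424, -0.1588, 0.0759]
tool_rot: [2.223, 2.219, -0.0]
ft_force: [0.1, -0.4, 1.8]
grip_width: 0.002
grip_force: 0.8
```

Emit:
{"method": "move_arm", "body": {
  "slide": [
    [0,0,0.1],
    [0,0,0.1]
  ],
  "roll": [0,0]
}}

```text
time: 6.9
position: [0.4424, -0.1588, 0.075]
tool_rot: [2.223, 2.219, -0.0]
ft_force: [-0.9, 0.5, 3.2]
grip_width: 0.001
grip_force: 1.2
```

```bash
python3 - <<'E'
from h import *
s=monitor.get_state();print(s['position'],s['ft_force'],s['joint_torque'])
c=cams.get_calibration("wrist");im=cams.get_image("wrist")
k=keymasks(im)['r'];print([(x,np.where(k[190:,x])[0].min()+190,np.where(k[190:,x])[0].max()+190) for x in(244,250,259,270,279) if k[190:,x].any()])
for z in(.103,.099):
        q=c['mtx']@(c['R']@np.array([.443,-.1446,z])+c['t']);print(z,q[:2]/q[2])
E
```

```text
[ 0.4424 -0.1588  0.075 ] [-0.9129  0.5177  3.1874] [ -0.0099 -27.4198  -0.7735 -27.2239  -0.031   -0.1702  -0.004 ]
[(244, np.int64(212), np.int64(219)), (250, np.int64(212), np.int64(221)), (259, np.int64(212), np.int64(250)), (270, np.int64(212), np.int64(219)), (279, np.int64(212), np.int64(224))]
0.103 [258.1548 213.9812]
0.099 [258.1556 211.469 ]
```

Contact starts at TCP z≈0.0763, so the real fingertips are about 27 mm above the reported TCP. Now the full press.

Emit:
{"method": "move_arm", "body": {
  "slide": [
    [0,0,0.1],
    [0,0,0.2],
    [0,0,0.25],
    [0,0,0.3],
    [0,0,0.3]
  ],
  "roll": [0,0,0,0,0]
}}

```text
time: 7.45
position: [0.4424, -0.1588, 0.0722]
tool_rot: [2.223, 2.219, -0.0]
ft_force: [-1.7, 0.3, 5.3]
grip_width: 0.01
grip_force: 3.0
```

Emit:
{"method": "move_arm", "body": {
  "slide": [
    [0,0,0.06],
    [0,0,0.06]
  ],
  "roll": [0,0]
}}

```text
time: 7.65
position: [0.4425, -0.1588, 0.0721]
tool_rot: [2.223, 2.219, -0.001]
ft_force: [-3.2, 1.8, 9.6]
grip_width: 0.008
grip_force: 5.0
```

Emit:
{"method": "move_arm", "body": {
  "slide": [
    [0,0,-1.0],
    [0,0,-2.5],
    [-3.0,0,-2.5],
    [-6.0,-0.05,-2.5],
    [-6.0,-0.05,-2.5],
    [-6.0,-0.05,-1.5],
    [-6.0,-0.05,-0.7],
    [-6.0,-0.05,-0.4],
    [-6.0,-0.05,-0.2],
    [-6.0,-0.05,-0.1],
    [-6.0,-0.05,-0.02],
    [-6.0,-0.05,-0.02]
  ],
  "roll": [0,0,0,0,0,0,0,0,0,0,0,0]
}}

```text
time: 8.85
position: [0.4412, -0.2174, 0.0722]
tool_rot: [-2.221, -2.219, 0.001]
ft_force: [-3.9, 3.8, 9.6]
grip_width: 0.005
grip_force: 4.5
```

Emit:
{"method": "move_arm", "body": {
  "slide": [
    [0,0,-2],
    [0,0,-6],
    [0,0,-10],
    [5,0,-10],
    [10,1,-10],
    [15,2,-10],
    [20,3,-10],
    [25,4,-10],
    [30,5,-10],
    [35,6,-10],
    [40,6,-10],
    [43.4,6,-10],
    [43.4,6,-10],
    [43.4,6,-10],
    [43.4,6,-10],
    [43.4,6,-10]
  ],
  "roll": [0,0,0,0,-0.15,-0.3,-0.45,-0.6,-0.75,-0.9,-1.05,-1.2,-1.35,-1.5,-1.57,-1.57],
  "gripper": 8.7
}}

```text
time: 10.45
position: [0.5026, 0.2154, 0.1713]
tool_rot: [0.003, 3.141, 0.0]
ft_force: [-0.0, 0.3, -0.4]
grip_width: 0.996
grip_force: 0.0
```

```bash
python3 - <<'E'
from h import *
s=monitor.get_state();print(s['position'],s['tool_rot'],s['joint_positions'],s['grip_width'])
c=cams.get_calibration("wrist");im=cams.get_image("wrist");np.save('w5.npy',im)
print(-c['R'].T@c['t'])
h=hsv(im).astype(int)
m=(h[...,0]>12)&(h[...,0]<32)&(h[...,1]>90)&(h[...,2]>80)
for ce,st in blobs(m,60):print(ce,st,ray(c,ce,.04))
q=c['mtx']@(c['R']@s['position']+c['t']);print('tcp',q[:2]/q[2])
cv2.imwrite('pics/w5.png',im[:,:,::-1])
E
```

```text
[0.5026 0.2154 0.1713] [0.0033 3.1413 0.0004] [ 0.3813  0.2153 -0.9368  1.7176  0.1796  1.2991  0.9757] 0.9964018837087493
[0.4311 0.2158 0.3609]
[257.1603 195.4625] [ 248  122   20  130 1522] [0.526  0.2141 0.04  ]
[ 14.0958 210.475 ] [  6 201  23  19 240] [ 0.5418 -0.0402  0.04  ]
[423.7002 233.5011] [404 219  58  33 447] [0.5686 0.3914 0.04  ]
[ 66.5843 269.8667] [ 62 242  14  54 255] [0.611  0.0038 0.04  ]
[450.1483 269.943 ] [442 242  14  54 263] [0.6119 0.4262 0.04  ]
[290.3866 312.8918] [232 312 145  10 194] [0.6663 0.2517 0.04  ]
tcp [258.3341 219.2308]
```

View pics/w5.png

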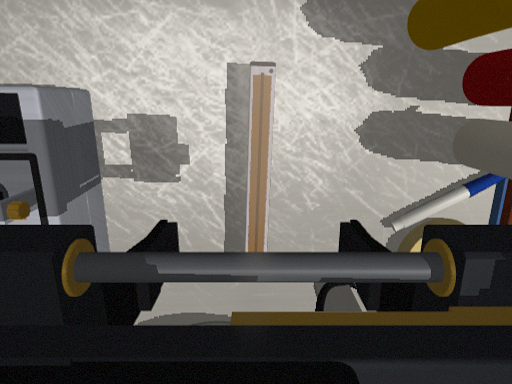

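The wrist view shows the bar upright in the middle, from its near end at (262,63) down to (257,250) where the gripper hides it. The open fingers are at columns ~165 and ~350. I'll compute the bar's line and end.

```bash
python3 - <<'E'
from h import *
s=monitor.get_state();c=cams.get_calibration("wrist");im=np.load('w5.npy');h=hsv(im).astype(int)
m=(h[...,0]>8)&(h[...,0]<25)&(h[...,1]>70);L=[]
for r in range(85,246,10):
    x=np.where(m[r,235:285])[0]+235
    L.append([(x.min()+x.max())/2,r])
W=np.array([ray(c,p,.04)[:2] for p in L]);f=np.polyfit(W[:,0],W[:,1],1);print(L[0],L[-1],'y=',f,'angle deg',np.degrees(np.arctan(f[0])),'resid',np.std(W[:,1]-np.polyval(f,W[:,0])))
print('y at .502',np.polyval(f,.502))
g=cv2.cvtColor(im,cv2.COLOR_RGB2GRAY);print(g[50:90:1,268])
print('top end',[ray(c,(263,r),.04) for r in(62,66,75)], 'tape width', )
R=Ro.from_rotvec(s['tool_rot']).as_matrix();print(R)
print('finger inner cols row 235', np.where(g[235]<45)[0])
E
```

```text
[np.float64(261.5), 85] [np.float64(255.5), 245] y= [-0.0409  0.2357] angle deg -2.3446252585503538 resid 0.00019661727485815084
y at .502 0.21515705968532658
[200 205 202 199 198 203 209 207 206 203 203 174 122 107 105 106 158 193
 189 188 184 181 187 190 189 169 138 140 140 141 140 139 141 140 141 140
 140 138 139 138]
top end [array([0.397, 0.22 , 0.04 ]), array([0.4005, 0.22  , 0.04  ]), array([0.4084, 0.2199, 0.04  ])] tape width
[[-1.      0.0042  0.0003]
 [ 0.0042  1.      0.0001]
 [-0.0003  0.0001 -1.    ]]
finger inner cols row 235 [  0   1   2   3   4   5   6   7   8   9  10  11  12  13  14  15  16  17
  18  19  20  21  22  23  24  25  26  27  28  29  30  31  32  33  34  35
  36  37  38  39  40  41  42  43  44  45  46  47  48  49  50  51  52  53
  54  55  56  57  58  59  60  61  62  63  64  65  66  67  68  69  70  71
  72  73  74  75  76  77  78  79  80  81  82  83  84  85  86  87  88  89
  90  91  92  93  94 148 149 150 151 152 153 154 155 156 157 158 159 160
 161 162 163 164 165 166 167 168 169 170 171 172 173 174 175 176 177 340
 341 342 343 344 345 346 347 348 349 350 351 352 353 354 355 356 357 358
 359 360 361 362 363 364 365 366 367 368 369 423 424 425 426 427 428 429
 430 431 432 433 434 435 436 437 438 439 440 441 442 443 444 445 446 447
 448 449 450 451 452 453 454 455 456 457 458 459 460 461 462 463 464 465
 466 467 468 469 470 471 472 473 474 475 476 477 478 479 480 481 482 483
 484 485 486 487 488 489 490 491 492 493 494 495 496 497 498 499 500 501
 502 503 504 505 506 507 508 509 510 511]
```

Emit:
{"method": "move_arm", "body": {
  "slide": [
    [0,0,4],
    [0,0,8],
    [0,0,12],
    [0,0,14],
    [0,0,15],
    [0,0,15.5],
    [0,0,16],
    [0,0,16]
  ],
  "roll": [0.037,0.037,0.037,0.037,0.037,0.037,0.037,0.037]
}}

```text
time: 11.3
position: [0.5031, 0.2153, 0.012]
tool_rot: [0.063, 3.14, 0.0]
ft_force: [0.4, 1.1, -0.3]
grip_width: 1.0
grip_force: 0.0
```

Emit:
{"method": "move_arm", "body": {
  "slide": [
    [0,0,0.3],
    [0,0,0.6],
    [0,0,0.9],
    [0,0,0.9]
  ],
  "roll": [0,0,0,0]
}}

```text
time: 11.7
position: [0.5023, 0.2149, 0.0021]
tool_rot: [-0.063, -3.141, 0.0]
ft_force: [-0.2, -0.3, 0.1]
grip_width: 1.003
grip_force: 0.0
```

Emit:
{"method": "move_arm", "body": {
  "slide": [
    [0,0,0.3],
    [0,0,0.6],
    [0,0,1.0],
    [0,0,1.0]
  ],
  "roll": [0,0,0,0]
}}

```text
time: 12.1
position: [0.502, 0.2148, -0.0083]
tool_rot: [-0.062, -3.14, 0.001]
ft_force: [0.4, -0.8, -0.1]
grip_width: 1.002
grip_force: 0.0
```

Emit:
{"method": "move_arm", "body": {
  "slide": [
    [0,0,0],
    [0,0,0],
    [0,0,0],
    [0,0,0],
    [0,0,0],
    [0,0,0],
    [0,0,0],
    [0,0,0]
  ],
  "roll": [0,0,0,0,0,0,0,0],
  "gripper": 1.0,
  "squeeze": 35
}}

```text
time: 12.9
position: [0.5026, 0.2151, -0.0076]
tool_rot: [0.062, 3.141, -0.0]
ft_force: [-0.4, 0.3, -0.8]
grip_width: 0.355
grip_force: 0.0
```

```bash
python3 - <<'E'
from h import *
s=monitor.get_state();print(s['position'],s['tool_rot'],s['ft_force'],s['torque'],s['grip_width']*87,s['grip_force'])
c=cams.get_calibration("wrist");im=cams.get_image("wrist");np.save('w6.npy',im);g=cv2.cvtColor(im,cv2.COLOR_RGB2GRAY)
print(g[0:60,265])
T=cams.get_calibration("top");it=cams.get_image("top");np.save('t6.npy',it)
print(-c['R'].T@c['t'],[ray(c,(262,r),.04) for r in(0,10,20,30)])
E
```

```text
[ 0.5026  0.2151 -0.0076] [ 0.0625  3.1409 -0.0001] [-0.3699  0.3299 -0.8078] [ 0.0918 -0.0928 -0.0171] 30.92534306896121 0.0
[221 220 220 220 218 218 220 224 208 157 113 118 115 116 116 118 117 113
 113 141 188 206 202 201 202 201 203 200 201 200 200 201 199 201 200 200
 201 200 202 202 188 158 142 149 144 147 147 145 146 146 147 145 146 144
 146 144 147 146 145 144]
[0.4312 0.2182 0.1821] [array([0.3934, 0.221 , 0.04  ]), array([0.3969, 0.2209, 0.04  ]), array([0.4005, 0.2207, 0.04  ]), array([0.4041, 0.2206, 0.04  ])]
```

Emit:
{"method": "move_arm", "body": {
  "slide": [
    [0,0,0],
    [0,0,0],
    [0,0,0],
    [0,0,0]
  ],
  "roll": [0,0,0,0]
}}

```text
time: 13.4
position: [0.5026, 0.2152, -0.0076]
tool_rot: [0.062, 3.141, 0.0]
ft_force: [0.1, 1.1, -0.2]
grip_width: 0.269
grip_force: 35.0
```

Emit:
{"method": "move_arm", "body": {
  "slide": [
    [0,0,-0.5],
    [0,0,-2],
    [0,0,-5],
    [0,0,-9],
    [0,0,-13],
    [0,0,-15],
    [0,-3,-15],
    [-0.2,-6,-15],
    [-0.5,-9,-15],
    [-0.8,-12,-15],
    [-1.2,-15,-15],
    [-1.5,-18,-15],
    [-1.8,-21,-15],
    [-2.1,-24,-15],
    [-2.4,-27,-15],
    [-2.7,-30,-15],
    [-2.8,-32,-15],
    [-2.8,-33.1,-15],
    [-2.8,-33.1,-15],
    [-2.8,-33.1,-15]
  ],
  "roll": [0,0,0,0,0,0,0,0.1,0.23,0.37,0.51,0.65,0.79,0.93,1.07,1.21,1.35,1.48,1.538,1.538]
}}

```text
time: 15.4
position: [0.5172, -0.1168, 0.1432]
tool_rot: [2.23, 2.213, 0.0]
ft_force: [0.3, -0.4, -3.1]
grip_width: 0.272
grip_force: 35.0
```

```bash
python3 - <<'E'
from h import *
s=monitor.get_state();print(s['position'],s['tool_rot'],s['ft_force'],s['joint_positions'],s['grip_width'])
c=cams.get_calibration("wrist");im=cams.get_image("wrist");np.save('w7.npy',im);np.save('c7.npy',np.c_[c['R'],c['t']])
a=cv2.resize(im[:300],None,fx=1.5,fy=1.5)[:300*2]
sc=cams.get_image("scene");np.save('s7.npy',sc)
t=cams.get_image("top");np.save('t7.npy',t)
b=np.hstack([cv2.resize(t[160:220,225:335],(384,209),interpolation=cv2.INTER_CUBIC),cv2.resize(sc[175:265,220:385],(384,209),interpolation=cv2.INTER_CUBIC)])
cv2.imwrite('pics/w7.png',np.vstack([im[:,:].repeat(1,0)[:300],np.zeros((0,512,3),np.uint8)])[:,:,::-1])
o=np.zeros((520,770,3),np.uint8);o[:300,:512]=im[:300];o[305:514,:768]=b
cv2.imwrite('pics/w7.png',o[:,:,::-1])
E
```

```text
[ 0.5172 -0.1168  0.1432] [2.2296 2.2131 0.0004] [ 0.3315 -0.3574 -3.0823] [ 0.7145  0.1378 -0.5837  1.8005  0.0804  1.2266  0.1007] 0.2720071053461743
```

View pics/w7.png

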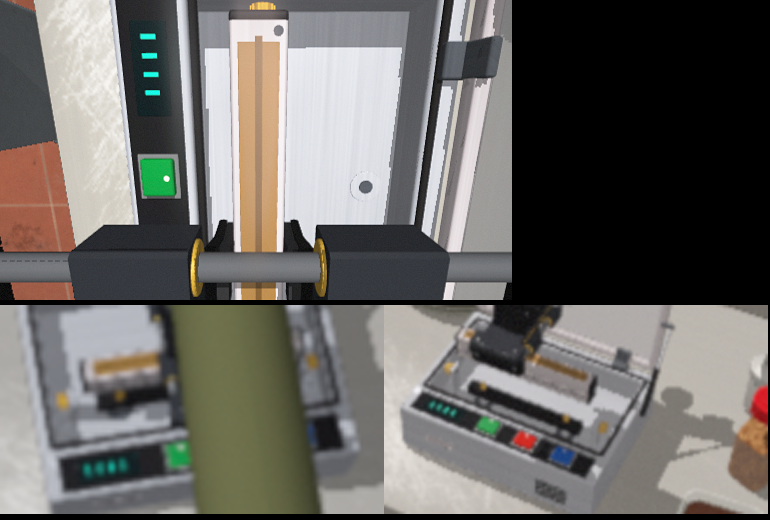

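This view shows the held bar's end at columns 231–288, rows 10–20, the left screw at (262,5) and the green key at (158,177). The bar hides the pins, so I'll shift sideways to measure both pins in the wrist camera alongside the bar.

Emit:
{"method": "move_arm", "body": {
  "slide": [
    [-3,-1.5,0],
    [-6,-3,0],
    [-9,-4.5,0],
    [-9,-4.5,0],
    [-9,-4.5,0]
  ],
  "roll": [0,0,0,0,0]
}}

```text
time: 16.05
position: [0.4715, -0.2067, 0.1426]
tool_rot: [-2.23, -2.213, -0.0]
ft_force: [0.6, 0.8, -1.8]
grip_width: 0.277
grip_force: 35.0
```

```bash
cat >> h.py <<'E'
def barline(c,im,z,cols,r0=40,r1=215):
    h=hsv(im).astype(int);m=(h[...,0]>8)&(h[...,0]<25)&(h[...,1]>70);P=[]
    for r in range(r0,r1,15):
        x=np.where(m[r,cols[0]:cols[1]])[0]+cols[0]
        if len(x):P.append(ray(c,((x.min()+x.max())/2,r),z)[:2])
    return np.array(P)
E
python3 - <<'E'
from h import *
s=monitor.get_state();print(s['position'],s['tool_rot'])
c=cams.get_calibration("wrist");im=cams.get_image("wrist");np.save('w8.npy',im);h=hsv(im).astype(int)
zt=s['position'][2]+.0076+.04
P=barline(c,im,zt,(225,295));f=np.polyfit(P[:,1],P[:,0],1);print('bar line x=',f,'resid',np.std(P[:,0]-np.polyval(f,P[:,1])),'x at tcp y',np.polyval(f,s['position'][1]),'yaw of y-axis',-np.degrees(f[0]))
g=cv2.cvtColor(im,cv2.COLOR_RGB2GRAY);print('endcol',g[0:40,245])
for r in(5,8,10,12):print(r,ray(c,(258,r),zt)[1])
m=(h[...,0]>12)&(h[...,0]<32)&(h[...,1]>110)&(h[...,2]>60)&(np.indices(m.shape)[1]>292) if False else None
m=((h[...,0]>12)&(h[...,0]<32)&(h[...,1]>110)&(h[...,2]>60));m[:,:292]=0;m[222:]=0
for ce,st in blobs(m,8):print('brass',ce,st,ray(c,ce,.092),ray(c,ce,.098))
k=keymasks(im)
for n in'grb':
    for ce,st in blobs(k[n],300):
        if 60<ce[0]<350:
            q=(st[0]+st[2]/2-.5,st[1]+st[3]/2-.5);print(n,ce,st,ray(c,q,.103))
for r in range(40,220,20):
    x=np.where(g[r,300:400]<45)[0]+300
    if len(x):print(r,x.min(),x.max(),ray(c,(x.max()+.5,r),.085),ray(c,(x.min()-.5,r),.085)[0])
cv2.imwrite('pics/w8.png',im[:,:,::-1])
E
```

```text
[ 0.4715 -0.2067  0.1426] [-2.23   -2.2128 -0.0004]
bar line x= [0.0068 0.4735] resid 9.956775002300418e-05 x at tcp y 0.47207898175695084 yaw of y-axis -0.3922408546103918
endcol [188 190 190 190 190 189 188 190 193 157 101 107 112 113 109 110 108 106
  97 155 226 237 235 234 236 233 235 236 234 235 236 234 235 235 236 237
 236 237 236 237]
5 -0.09838644807008855
8 -0.09944728350400445
10 -0.10015710592235089
12 -0.10086901808864007
brass [320.4676 173.2518] [314 167  14  14 139] [ 0.5195 -0.1884  0.092 ] [ 0.5183 -0.187   0.098 ]
g [212.1003  43.6003] [ 196   22   33   45 1386] [ 0.4428 -0.0989  0.103 ]
r [ 77.4263 144.8256] [  48  103   58   78 1858] [ 0.3444 -0.1616  0.103 ]
r [215.5328 135.4326] [ 201  116   31   40 1158] [ 0.4429 -0.1582  0.103 ]
r [ 86.6096 208.3045] [  62  184   50   64 1478] [ 0.3432 -0.2169  0.103 ]
r [ 62.2222 302.2141] [ 44 283  33  33 369] [ 0.3112 -0.2883  0.103 ]
b [216.7695 212.2812] [205 198  28  36 768] [ 0.4422 -0.2177  0.103 ]
40 311 337 [ 0.5287 -0.0942  0.085 ] 0.5097223547851905
60 310 336 [ 0.5287 -0.1073  0.085 ] 0.5094637682216343
80 309 313 [ 0.5128 -0.1208  0.085 ] 0.5091971678182812
100 309 333 [ 0.528  -0.1348  0.085 ] 0.5096578016615152
120 308 332 [ 0.5281 -0.1493  0.085 ] 0.5093857772410396
140 307 331 [ 0.5281 -0.1641  0.085 ] 0.5091049115167156
160 306 330 [ 0.5281 -0.1795  0.085 ] 0.5088147663296142
180 306 329 [ 0.5281 -0.1954  0.085 ] 0.509299925997441
200 307 328 [ 0.5282 -0.2118  0.085 ] 0.5106001317944567
```

```bash
python3 - <<'E'
from h import *
from scipy.optimize import least_squares
c8=cams.get_calibration("wrist")
# w1 calibration from printed pose
R1=np.array([[1,-.0026,-.0004],[-.0024,-.9644,.2645],[-.0011,-.2645,-.9644]]);o1=np.array([.4419,-.0868,.3452])
c1=dict(mtx=c8['mtx'],R=R1,t=-R1@o1)
th=np.linspace(0,2*np.pi,60)
def box(c,x,y):
    P=np.vstack([np.c_[x+r*np.cos(th),y+r*np.sin(th),np.full(60,z)] for r,z in((.0045,.085),(.0045,.093),(.0018,.099))])
    q=(c['R']@P.T+c['t'][:,None]);q=c['mtx']@q;q=q[:2]/q[2];return np.r_[q.min(1),q.max(1)]
for n,c,st in(('right',c8,(314,167,14,14)),('left',c1,(359,39,16,16))):
    b=np.array([st[0]-.5,st[1]-.5,st[0]+st[2]-.5,st[1]+st[3]-.5])
    g=least_squares(lambda v:box(c,*v)-b,[.519,-.187 if n=='right' else -.048]);print(n,g.x,g.fun)
# bar in pictures: screw in w7
s=monitor.get_state();print(s['position'])
E
```

```text
right [ 0.5206 -0.1879] [ 0.1764  0.1431 -0.1709 -0.1437]
left [ 0.5209 -0.0493] [ 0.0646  0.4652 -0.0624 -0.4917]
[ 0.4721 -0.2055  0.1427]
```

Emit:
{"method": "move_arm", "body": {
  "slide": [
    [3,1.6,0],
    [6,3.2,0],
    [9.2,4.8,0],
    [9.2,4.8,0],
    [9.2,4.8,2],
    [9.2,4.8,3.5],
    [9.2,4.8,4.0],
    [9.2,4.8,4.0],
    [9.2,4.8,4.0]
  ],
  "roll": [0,0,0,0,0,0,0,0,0]
}}

```text
time: 17.0
position: [0.5206, -0.1148, 0.1028]
tool_rot: [2.229, 2.213, 0.0]
ft_force: [0.7, 0.5, -3.2]
grip_width: 0.272
grip_force: 35.0
```

```bash
python3 - <<'E'
from h import *
s=monitor.get_state();print(s['position'],s['tool_rot'],s['ft_force'],s['grip_width'])
c=cams.get_calibration("wrist");im=cams.get_image("wrist");np.save('w9.npy',im)
sc=cams.get_image("scene");np.save('s9.npy',sc)
zt=s['position'][2]+.0476
P=barline(c,im,zt,(225,295));f=np.polyfit(P[:,1],P[:,0],1);print('bar',f,np.polyval(f,-.1186))
g=cv2.cvtColor(im,cv2.COLOR_RGB2GRAY);print(g[0:25,245],ray(c,(258,9),zt))
k=keymasks(im)
for n in'gr':
    for ce,st in blobs(k[n],300):
        if 60<ce[0]<350:
            q=(st[0]+st[2]/2-.5,st[1]+st[3]/2-.5);print(n,st,ray(c,q,.103))
o=np.zeros((600,800,3),np.uint8);o[:300,:512]=im[:300];o[305:595,:520]=cv2.resize(sc[175:265,222:383],(520,290),interpolation=cv2.INTER_CUBIC)
cv2.imwrite('pics/w9.png',o[:,:,::-1])
E
```

```text
[ 0.5206 -0.1148  0.1028] [2.229  2.2133 0.0004] [ 0.7447  0.5214 -3.2012] 0.27210481529590935
bar [0.0062 0.5219] 0.5212174182344649
[213 215 216 217 195 143 137 193 237 202 106 114 122 122 121 118 118 116
 111 163 229 241 240 240 239] [ 0.5219 -0.0079  0.1504]
g [ 111  173   43   45 1670] [ 0.4445 -0.0978  0.103 ]
```

View pics/w9.png

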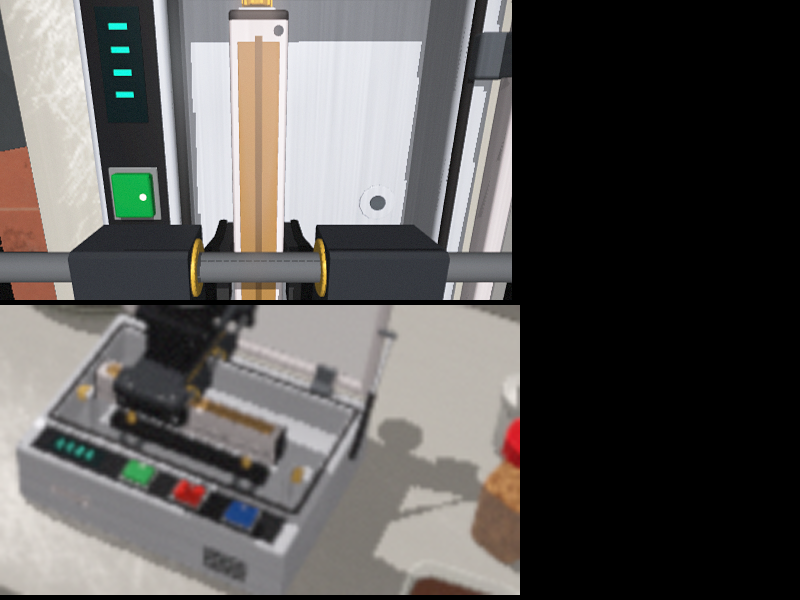

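The bar's end is centred at (259,12), in line with the left screw at (258,4). The scene view shows it above the beam with both pins still free. Bar centre y is −0.118, as wanted. Lowering in small steps.

Emit:
{"method": "move_arm", "body": {
  "slide": [
    [0,0,0.6],
    [0,0,1.0],
    [0,0,1.2],
    [0,0,1.3],
    [0,0,1.4],
    [0,0,1.4]
  ],
  "roll": [0,0,0,0,0,0]
}}

```text
time: 17.7
position: [0.5203, -0.1147, 0.0883]
tool_rot: [-2.229, -2.214, 0.0]
ft_force: [-0.4, 0.6, -3.1]
grip_width: 0.269
grip_force: 35.0
```

Emit:
{"method": "move_arm", "body": {
  "slide": [
    [0,0,0.1],
    [0,0,0.2],
    [0,0,0.3],
    [0,0,0.3]
  ],
  "roll": [0,0,0,0]
}}

```text
time: 18.1
position: [0.5203, -0.1147, 0.0853]
tool_rot: [-2.229, -2.214, 0.0]
ft_force: [0.3, -0.4, -3.0]
grip_width: 0.274
grip_force: 35.0
```

Emit:
{"method": "move_arm", "body": {
  "slide": [
    [0,0,0.1],
    [0,0,0.2],
    [0,0,0.3],
    [0,0,0.4],
    [0,0,0.5],
    [0,0,0.6],
    [0,0,0.6]
  ],
  "roll": [0,0,0,0,0,0,0]
}}

```text
time: 18.8
position: [0.5203, -0.1147, 0.0793]
tool_rot: [-2.229, -2.213, 0.0]
ft_force: [-0.1, -1.0, -3.2]
grip_width: 0.27
grip_force: 35.0
```

Emit:
{"method": "move_arm", "body": {
  "slide": [
    [0,0,0.1],
    [0,0,0.2],
    [0,0,0.3],
    [0,0,0.3]
  ],
  "roll": [0,0,0,0]
}}

```text
time: 19.2
position: [0.5205, -0.1148, 0.077]
tool_rot: [2.229, 2.214, -0.0]
ft_force: [-1.1, 0.7, 1.6]
grip_width: 0.275
grip_force: 35.0
```

Emit:
{"method": "move_arm", "body": {
  "slide": [
    [0,0,0.1],
    [0,0,0.2],
    [0,0,0.3],
    [0,0,0.4],
    [0,0,0.5],
    [0,0,0.6],
    [0,0,0.6],
    [0,0,0.6]
  ],
  "roll": [0,0,0,0,0,0,0,0]
}}

```text
time: 20.0
position: [0.5205, -0.1148, 0.0713]
tool_rot: [2.229, 2.213, -0.0]
ft_force: [-3.8, 0.5, 8.6]
grip_width: 0.275
grip_force: 35.0
```

```bash
python3 - <<'E'
from h import *
F=[];Z=[]
for i in range(4):
    cams.get_image("top");s=monitor.get_state();F.append(s['ft_force']);Z.append(s['position'])
print(np.mean(F,0),np.mean(Z,0),s['torque'])
E
```

```text
[-3.8641  0.479   8.3596] [ 0.5205 -0.1148  0.0713] [0.1616 0.899  0.0687]
```

Emit:
{"method": "move_arm", "body": {
  "slide": [
    [0,-0.02,0.02],
    [0,-0.05,0.05],
    [0,-0.05,0.05],
    [0,-0.05,0.05]
  ],
  "roll": [0,0,0,0]
}}

```text
time: 20.6
position: [0.5205, -0.1148, 0.071]
tool_rot: [2.228, 2.213, 0.001]
ft_force: [-3.2, 0.3, 8.3]
grip_width: 0.273
grip_force: 35.0
```

```bash
python3 - <<'E'
from h import *
F=[];Z=[]
for i in range(4):
    im=cams.get_image("scene");s=monitor.get_state();F.append(s['ft_force']);Z.append(s['position'])
print(np.mean(F,0),np.mean(Z,0),s['torque'])
c=cams.get_calibration("wrist");w=cams.get_image("wrist");zt=s['position'][2]+.0476
P=barline(c,w,zt,(225,295));f=np.polyfit(P[:,1],P[:,0],1);print(f)
g=cv2.cvtColor(w,cv2.COLOR_RGB2GRAY);print(g[0:22,245])
E
```

```text
[-2.9161  0.4081  8.2854] [ 0.5205 -0.1148  0.071 ] [0.1741 0.7899 0.0158]
[0.0072 0.5218]
[134 119 111 112 114 115 115 117 118 109 101 106 111 112 111 106 104 104
 102 159 226 238]
```

Emit:
{"method": "move_arm", "body": {
  "slide": [
    [0,-0.03,0.03],
    [0,-0.06,0.06],
    [0,-0.06,0.06],
    [0,-0.06,0.06],
    [0,-0.06,0.06]
  ],
  "roll": [0,0,0,0,0]
}}

```text
time: 21.35
position: [0.5205, -0.1148, 0.0707]
tool_rot: [2.228, 2.212, 0.002]
ft_force: [-2.5, 0.9, 8.5]
grip_width: 0.274
grip_force: 35.0
```

```bash
python3 - <<'E'
from h import *
F=[];Z=[]
for i in range(6):
    cams.get_image("scene");s=monitor.get_state();F.append(s['ft_force']);Z.append(s['position'])
F=np.mean(F,0);print(F,np.mean(Z,0),s['time'])
if 7.8<F[2]<10.2: print(workorder.close_job())
E
```

```text
[-2.4047  0.5896  8.6166] [ 0.5205 -0.1148  0.0707] 21.65
the job is handed in; nothing more can be done
None
```

I pressed and released the red stop key, then the blue service key; the seal bar is on both pins, held down at about 12 N on the beam (8.6 N measured at the wrist plus the bar's weight), about 7 mm of travel, and the job is handed in at 21.65 s.

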